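# Set up a round bar level on packed vee blocks

## Task

Set up the round bar on the set-up plate, ready for marking out: put the thick red packing block centred on the low blue seat and the thin aluminium packing block centred on the high yellow seat, then stand a vee block on each packing (either vee on either one), grooves up and in line with each other from seat to seat, and last lay the bar in both grooves, midway, so that it lies level. Leave the pliers and the box spanner where they are.

Things in the scene. Friction and masses are not known exactly. Their poses are not given: they have to be found in the camera images.
- seat_low: low blue square seat with a white scribed outline, 76x76x10 mm, fixed on a grey set-up plate (100x300x10 mm). Origin: centre of its underside, on the plate's upper face (10 mm above the table), so its top is 10 mm above the origin. z up; its y axis runs along the line between the two seats (the direction that the bar shall lie in). The seats are 180 mm apart, centre to centre; which end of the plate each is at varies. The plate is fixed.
- seat_high: high yellow square seat with a black scribed outline, 76x76x26 mm, fixed on the same plate. Origin: centre of its underside, on the plate's upper face (10 mm above the table), so its top is 26 mm above the origin. Axes parallel to those of the low seat.
- packing_thick: thick red packing block, 56x56x32 mm (32 high), with a dark dot in the middle of its top, 0.5 kg, loose. Origin: centre of its underside; x and y along its sides, z up.
- packing_thin: thin bright aluminium packing block, 56x56x16 mm (16 high), with a dark dot in the middle of its top, 0.3 kg, loose. Origin: centre of its underside; x and y along its sides, z up.
- vee_steel: steel-grey vee block, 50 mm wide (x), 40 mm long (y), 34 mm high, 0.3 kg, loose, standing groove up. Origin: centre of its underside. A 90 degree groove runs along y through its top, 34 mm wide at the top and 17 mm deep. Sides at x = +-25 mm are flat and upright: grip there. The bar's axis rests 31 mm above this origin.
- vee_brass: brass-yellow vee block, otherwise the same as the steel one: 50 (x) x 40 (y) x 34 mm, groove along y, origin at the centre of its underside.
- round_bar: bright steel round bar, 20 mm diameter, 260 mm long, 0.35 kg, loose, lying on the table (it may roll). Origin: its centre, on its axis; its y axis runs along the bar; its x and z turn as it rolls. Laid in both vees, its axis is about 83 mm above the table. Between the vees about 140 mm of it stays free: grip it in the middle.
- pliers: bystander: combination pliers with blue grips, 38x160x12 mm, loose, lying at one side. Origin: centre of its underside; long along its y.
- box_spanner: bystander: steel box spanner with tommy bar, 105x55x20 mm, loose, lying on the cardboard to the left of the set-up plate (a second one lies farther back and plays no part). Origin: centre of its underside.
There are look-alikes about, which are no part of the job. Of the things like the packing_thick, leave any that is green; of the rest the smaller one is meant.

How it is judged (in metres and radians):
At the end, for the whole second after the job is handed in: Thick packing flat on the low seat, thin on the high, within 12 mm; a vee upright on each, within 15 mm of the seat centre and 0.15 rad of the line of seats; bar in both vees, axis 78.5-87.5 mm up, level to 0.03 rad, its middle under 108 mm from each seat centre; all at rest (horizontal distance between packing_thick and seat_low below 0.012 m and z of packing_thick in the frame of seat_low between 0.006 and 0.014 m and angle between each of packing_thick, packing_thin, vee_steel, vee_brass's own z axis and vertical below 0.06 rad and horizontal distance between packing_thin and seat_high below 0.012 m and z of packing_thin in the frame of seat_high between 0.022 and 0.03 m and ((horizontal distance between vee_steel and seat_low below 0.015 m and z of vee_steel in the frame of packing_thick between 0.028 and 0.036 m and horizontal distance between vee_brass and seat_high below 0.015 m and z of vee_brass in the frame of packing_thin between 0.012 and 0.02 m) or (horizontal distance between vee_brass and seat_low below 0.015 m and z of vee_brass in the frame of packing_thick between 0.028 and 0.036 m and horizontal distance between vee_steel and seat_high below 0.015 m and z of vee_steel in the frame of packing_thin between 0.012 and 0.02 m)) and angle between the y axis of each of vee_steel, vee_brass and the y axis of seat_low, either way round below 0.15 rad and height (world z) of round_bar between 0.0785 and 0.0875 m and angle between round_bar's own y axis and vertical between 1.5408 and 1.6008 rad and horizontal distance between round_bar and seat_low below 0.108 m and horizontal distance between round_bar and seat_high below 0.108 m and linear speed of each of round_bar, vee_steel, vee_brass, packing_thick, packing_thin below 0.01 m/s); the robot touches nothing.
It fails at once if the pliers is pushed more than 30 mm (distance of pliers from where it was at the start of the episode above 0.03 m).
It fails at once if the box spanner is pushed more than 30 mm (distance of box_spanner from where it was at the start of the episode above 0.03 m).
It also fails if it takes over 120 s, if anything falls off the work surface, if the arm or the gripper's body presses on something with over 40 N, if the wrist force passes 120 N, or if a joint passes its speed limit or range.

## Robot

A 7-joint arm with a two-finger parallel gripper is mounted at the origin on a cart in front of the work surface, level with it; the furniture and walls round the work are solid. World frame = base frame: x ahead of the robot, y to its left, z up, the work surface at z = 0. Lengths are in mm, angles in rad, forces in N, time in s.
With the tool pointing down it reaches from about 400 to 850 mm from the base axis. Payload 10.4 kg.
Tool frame: the origin (TCP) lies at the very end of the fingers, on their centre line; the grasp point (between the pads) lies 19 mm behind it (tcp_to_grasp is the distance from the TCP to the grasp point, in mm); z points along the fingers, y is the line along which they close (so a half turn about z gives the same grasp; the last joint's range is limited). The gripper opens to 87 mm and grips with 3 to 60 N. Pads are 19 mm wide; open, the fingers measure 117 mm over their backs; the gripper's body (75 mm by 190 mm) begins 51 mm behind the grasp point.
Start: joints at [-1.347, 0.332, -0.065, 1.46, 0.022, 1.35, -0.088], TCP at [152.674, 606.088, 222.576] pointing down, gripper open.
Joint ranges: [-2.6, 2.6], [-0.5, 2.12], [-1.47, 1.34], [0.16, 2.42], [-1.27, 4.41], [0.06, 2.06], [-2.6, 2.6]. Speed limits (rad/s): [2.22, 2.22, 2.79, 2.79, 3.14, 3.14, 3.14].

## Interface

Orientations are given as a unit quaternion [w, x, y, z].
In Python, from cell import goto, move_straight, movej, gripper_open, grasp, pause, ik, state, capture, PlanningError, close_job, tcp_to_grasp gives the robot as it stands. Calls block until the motion is done:
- goto(position, orientation): joint-space move of the TCP to a pose.
- move_straight(position, frame=None, v=150, force_limit=None): straight line of the TCP; frame=None keeps the orientation; v is the mean speed in mm/s. With force_limit (N) it stops when the force on the tool has changed by that much, and returns True; else False.
- movej(angles): joint-space move.
- gripper_open() and grasp(grip_force=None): open the fingers fully, or close them until they stop; grip_force is the grip in N (None keeps the last).
- pause(seconds).
- ik(position, orientation): joint angles nearest the present ones, or None.
- state(): the state.
- capture(name): name is "scene" or "side" or "wrist"; returns a dict with "img" (384x512x3 uint8, red, green, blue), "intrinsics" (3x3 intrinsics, pixels), "R" (3x3) and "t" (3): a world point X has camera coordinates R X + t. Camera axes: x right, y down, z forward; pixel columns grow to the right and rows downward; lengths in mm; the calibration is good to about 2 mm. A picture is of the moment at which its call begins. There is no depth.
A pose or a line that the arm cannot do raises PlanningError and nothing moves.
- close_job(): hands the job in; it is judged then, once.
The state is a dict: "time": time; "joint_pos": joint angles; "joint_velocities": joint speeds; "effort": joint torques, N m; "position": TCP position; "eef_rot": TCP orientation; "ft_force": force on the tool from outside, world axes, zero at the start; "torque": the same for the moment, N m; "gripper_width": finger opening in mm; "grip_force": force on a finger pad.
Only numpy, scipy, OpenCV 4.12 (cv2) and the standard library are available. Lean on these libraries where they do the work, as an engineer would, in place of code of your own. Each camera call takes 0.05 s, during which the arm holds its last target. There are 200 camera calls.

## Working session

There is one attempt and no reset: what is moved stays moved. The work goes in short steps, each a Python script; the robot and the scene stay as the last script left them, time stands still between calls to the robot, and variables do not carry over. Pictures are saved under pics/ and viewed, at most 14 in all, crops included, and the job is handed in when it is done.

```bash
mkdir -p pics; ls; python3 - <<'E'
from cell import *
import cv2,pickle
d={}
for n in("scene","side","wrist"):
    c=capture(n);d[n]=c;cv2.imwrite(f"pics/{n}0.png",cv2.resize(c["img"][:,:,::-1],None,fx=1.5,fy=1.5))
    print(n,c["intrinsics"],c["R"],c["t"])
pickle.dump(d,open("c0.pkl","wb"))
s=state();print(s)
E
```

```text
pics
scene [[387.61598747   0.         248.07983751]
 [  0.         387.61598747 192.06511091]
 [  0.           0.           1.        ]] [[ 0.89730599 -0.44107006  0.01729652]
 [-0.28826167 -0.61520984 -0.73377248]
 [ 0.33428606  0.65343252 -0.67917507]] [-443.72371199  279.35206799 1112.31778381]
side [[368.64787432   0.         251.75841898]
 [  0.         368.64787432 184.38407318]
 [  0.           0.           1.        ]] [[-0.9759693  -0.21778946  0.00718926]
 [-0.12009598  0.51006517 -0.85171033]
 [ 0.18182654 -0.83210653 -0.52396358]] [ 546.60878031   45.5876507  1232.67532978]
wrist [[299.34232714   0.         252.11470252]
 [  0.         299.34232714 191.45079471]
 [  0.           0.           1.        ]] [[ 0.24460482  0.96962152 -0.00160739]
 [ 0.92885007 -0.23384316  0.28732374]
 [ 0.27821941 -0.0717738  -0.95783218]] [-624.26727056  -34.65765278  391.84350318]
{'time': 0.15, 'joint_pos': array([-1.34662414,  0.33274092, -0.0646535 ,  1.46068919,  0.02157094,
        1.34988534, -0.08849521]), 'joint_velocities': array([-1.38829189e-03, -7.90199606e-04,  3.83479197e-04, -4.11801881e-03,
       -9.64411827e-05, -2.51448627e-03, -5.66059685e-04]), 'effort': array([ 1.34302427e-03, -6.23628545e+01,  2.50037760e-02, -3.90148330e+01,
       -6.12172298e-02,  3.71975487e-02,  1.23944542e-04]), 'position': array([152.62372017, 605.80741773, 221.95596999]), 'eef_rot': array([-4.94860634e-05,  1.23088069e-01,  9.92395618e-01, -5.12271201e-04]), 'ft_force': array([ 0.59180583, -0.29867619, -0.01474217]), 'torque': array([-0.06624034, -0.00372354, -0.03555208]), 'grip_force': 0.0, 'gripper_width': 86.98221210250365}
```

View pics/scene0.png

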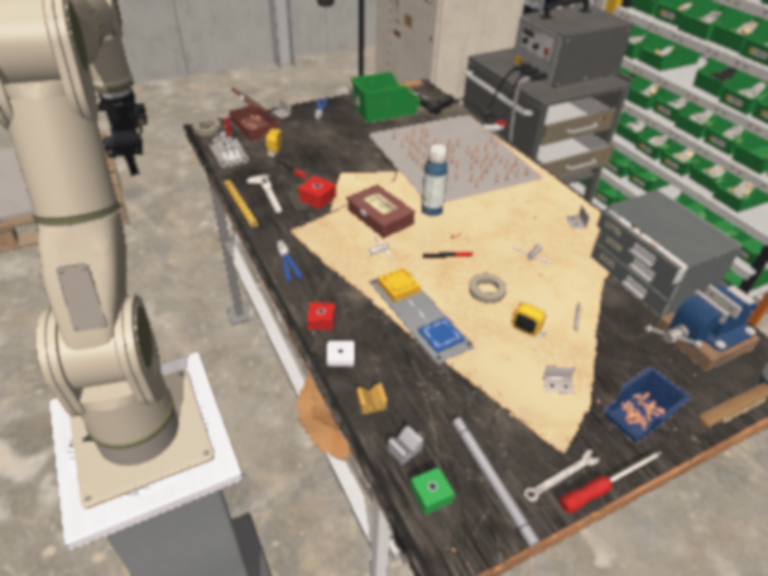

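View pics/side0.png

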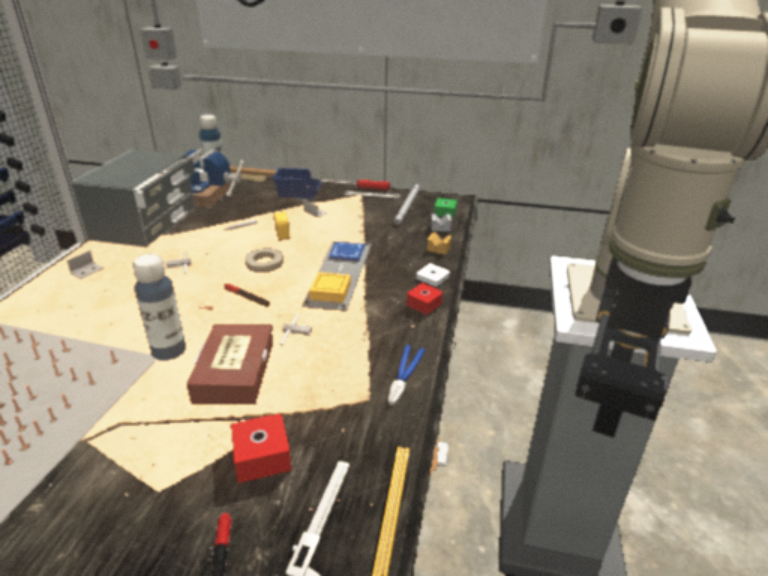

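The scene view (1.5x pixels) shows:
- Parts: small red packing at (321,316), aluminium packing (340,353), brass vee (371,398), steel vee (406,445) and bar about (460,425) to (530,540).
- Seats: yellow at (398,284), blue at (441,334).
- Bystanders: pliers at (288,262), box spanner (379,249).

The look-alikes are the larger red block at (317,192) and the green one at (432,490).

```bash
cat > h.py <<'E'
import numpy as np, cv2, pickle
def ray(c,uv,z):
    K,R,t=map(np.asarray,(c["intrinsics"],c["R"],c["t"]))
    uv=np.atleast_2d(np.float64(uv))
    d=(R.T@np.linalg.inv(K)@np.c_[uv,np.ones(len(uv))].T).T
    o=-R.T@t
    return o+d*((z-o[2])/d[:,2])[:,None]
def save(c,name,f=1.5):
    cv2.imwrite(f"pics/{name}.png",cv2.resize(c["img"][:,:,::-1],None,fx=f,fy=f))
E
python3 - <<'E'
from h import *
d=pickle.load(open("c0.pkl","rb"))
for n,p in dict(scene=dict(red=(321,311,32),thin=(340,350,16),brass=(371,392,34),steel=(406,437,34),green=(432,484,32),bar0=(460,424,10),bar1=(532,540,10),yel=(398,282,36),blue=(441,332,20),pl=(288,262,6),sp=(379,249,10),redL=(317,186,40),bottle=(432,215,0)),
  side=dict(red=(425,293,32),thin=(433,272,16),brass=(439,236,34),steel=(442,216,34),yel=(330,286,36),blue=(347,250,20),pl=(405,375,6),sp=(297,327,10))).items():
    for k,(u,v,z) in p.items(): print(n,k,ray(d[n],(u/1.5,v/1.5),z)[0].round())
from cell import *
# candidate view poses: tool down, camera pose offset
c=d["wrist"];R,t=np.array(c["R"]),np.array(c["t"]);print("cam",-R.T@t, "fwd",R[2])
q=[0,0,1,0]
for p in [(500,0,300),(550,-50,300),(450,150,300),(400,0,300),(550,-250,300),(500,-300,300),(450,-400,300)]: print(p,ik(p,q),ik(p,[0,.7071,.7071,0]))
E
```

```text
scene red [429. 131.  32.]
scene thin [426.  18.  16.]
scene brass [ 431. -123.   34.]
scene steel [ 444. -244.   34.]
scene green [ 441. -345.   32.]
scene bar0 [ 562. -250.   10.]
scene bar1 [ 547. -494.   10.]
scene yel [631. 139.  36.]
scene blue [649. -33.  20.]
scene pl [429. 354.   6.]
scene sp [661. 299.  10.]
scene redL [611. 600.  40.]
scene bottle [873. 383.   0.]
side red [427. 133.  32.]
side thin [424.  16.  16.]
side brass [ 430. -133.   34.]
side steel [ 437. -253.   34.]
side yel [630. 159.  36.]
side blue [645. -33.  20.]
side pl [427. 370.   6.]
side sp [663. 282.  10.]
cam [ 75.87207839 625.32262408 384.27483981] fwd [ 0.27821941 -0.0717738  -0.95783218]
(500, 0, 300) [-0.81652104 -0.00997836  0.73103514  1.69017131  0.00670386  1.45885268
  1.48453678] [-0.80288719 -0.00918722  0.71749621  1.68970123  0.00607862  1.45881571
 -0.08609116]
(550, -50, 300) [-0.75348433  0.16701844  0.87354999  1.56948068 -0.12851207  1.46515118
  1.69758157] [-0.7385233   0.16454046  0.8550966   1.56893447 -0.12462626  1.46495974
  0.12306716]
(450, 150, 300) [-0.79719356 -0.0558276
[... 207 characters left out ...]
564836  0.19482943  1.51803626
  1.25631087] [-0.89377098 -0.32657994  0.62189109  1.89517457  0.18828378  1.51604114
 -0.30778599]
(550, -250, 300) [-0.49523045  0.44648785  1.1880338   1.43922478 -0.41249888  1.52923889
  2.24470267] [-0.36612858  0.35002446  0.94916348  1.43420832 -0.28322582  1.500802
  0.5734918 ]
(500, -300, 300) [ 0.68216711  0.22443043 -0.26487518  1.44052388  0.05851307  1.4843655
  1.98937875] [-0.29508586  0.28304735  0.94785094  1.4916635  -0.22969178  1.4841606
  0.65363354]
(450, -400, 300) [ 0.86208894  0.26736734 -0.26478193  1.38882228  0.06939653  1.49448796
  2.17180029] [-0.18937867  0.42677284  1.16322849  1.4445955  -0.39030546  1.52258456
  0.95837926]
```

```bash
cat >> h.py <<'E'
def Q(a): # tool down, tool x axis at world angle a; tool y (closing) at a-90deg
    return [0,float(np.cos(a/2)),float(np.sin(a/2)),0]
E
python3 - <<'E'
from cell import *
from h import *
d={}
for n,p in dict(A=(520,130,300),B=(500,-180,300)).items():
    goto(p,Q(np.pi/2)); pause(.2); d[n]=capture("wrist"); save(d[n],"w"+n)
    print(state()["time"],state()["joint_pos"].round(2))
pickle.dump(d,open("c1.pkl","wb"))
E
```

```text
2.575 [-0.81  0.1   0.53  1.6  -0.05  1.46 -0.28]
4.0083 [-0.53  0.1   0.86  1.62 -0.07  1.46  0.33]
```

View pics/wA.png

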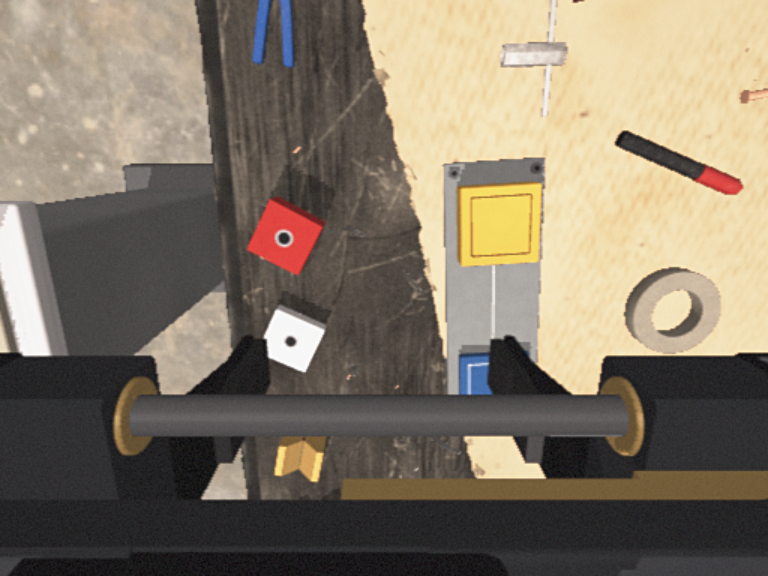

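View pics/wB.png

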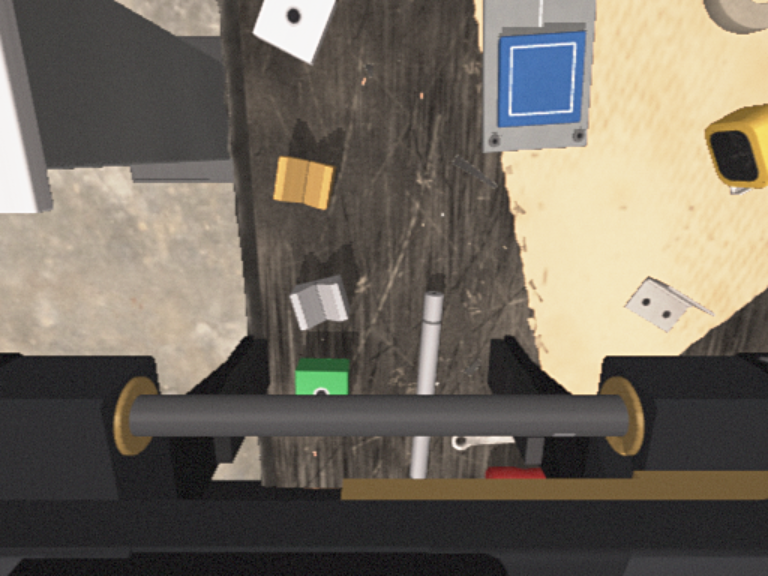

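Wrist views (1.5x pixels, up = +y, right = +x):
- **View A:** red packing dot (284,238), aluminium dot (290,341), yellow seat centre about (502,225).
- **View B:** brass vee (303,183), steel vee (319,304), bar upper end (433,293) running down to about (420,475), blue seat (541,80).

I'll measure these from colour masks.

```bash
cat >> h.py <<'E'
def meas(c,box,f,z,k=5):
    """box in 1.5x pixels; f(h,s,v)->mask; world centre, sides, angle of min-area rect at height z"""
    x0,y0,x1,y1=[int(b/1.5) for b in box]
    hsv=cv2.cvtColor(c["img"],cv2.COLOR_RGB2HSV)[y0:y1,x0:x1].astype(int)
    m=f(hsv[...,0],hsv[...,1],hsv[...,2]).astype(np.uint8)
    m=cv2.morphologyEx(m,cv2.MORPH_OPEN,np.ones((k,k),np.uint8)) if k else m
    cs,_=cv2.findContours(m,cv2.RETR_EXTERNAL,cv2.CHAIN_APPROX_NONE)
    ct=max(cs,key=cv2.contourArea)[:,0]+[x0,y0]
    w=ray(c,ct,z)[:,:2].astype(np.float32)
    return cv2.minAreaRect(w)
E
python3 - <<'E'
from h import *
d=pickle.load(open("c1.pkl","rb"));A,B=d["A"],d["B"]
P=lambda n,r:print(n,np.round(r[0],1),np.round(r[1],1),round(r[2],1))
P("red",meas(A,(235,185,335,290),lambda h,s,v:((h<8)|(h>172))&(s>150)&(v>170),32))
P("thin",meas(A,(255,295,335,380),lambda h,s,v:(s<40)&(v>215),16))
P("yel",meas(A,(440,170,560,280),lambda h,s,v:(h>18)&(h<32)&(s>180)&(v>190),36))
P("blue",meas(B,(490,20,595,140),lambda h,s,v:(h>95)&(h<125)&(s>120),20))
P("brass",meas(B,(260,140,345,225),lambda h,s,v:(h>10)&(h<30)&(s>110)&(v>120),34,3))
P("steel",meas(B,(280,265,360,345),lambda h,s,v:(s<50)&(v>110),34,3))
P("bar",meas(B,(405,285,450,390),lambda h,s,v:(s<50)&(v>120),10,3))
for n,c,u,z in [("reddot",A,(284,238),32),("thindot",A,(290,341),16),("barTop",B,(433.5,293),10),("barBot",B,(420,475),10),("yel",A,(503,225),36),("blue",B,(541,80),20),
 ("blueO",B,(543,79),20),("brassgroove",B,(306,158),17),("brassgroove",B,(303,205),17),("steelg0",B,(318,283),17),("steelg1",B,(324,322),17)]: print(n,ray(c,np.array(u)/1.5,z)[0].round(1))
for n,c,b in [("x1",A,(235,165,345,385)),("x2",B,(255,135,365,355))]:
    b=[int(q/1.5) for q in b]; cv2.imwrite(f"pics/{n}.png",cv2.resize(c["img"][b[1]:b[3],b[0]:b[2],::-1],None,fx=4,fy=4,interpolation=cv2.INTER_CUBIC))
a,b=cv2.imread("pics/x1.png"),cv2.imread("pics/x2.png");h=min(len(a),len(b));cv2.imwrite("pics/x.png",np.hstack([a[:h],b[:h]]))
E
```

```text
red [428.1 130.4] [55.  55.6] 61.8
thin [424.8  15.3] [55.7 55.8] 64.6Traceback (most recent call last):
  File "<stdin>", line 6, in <module>
  File "h.py", line 19, in meas
    ct=max(cs,key=cv2.contourArea)[:,0]+[x0,y0]
       ~~~^^^^^^^^^^^^^^^^^^^^^^^^
ValueError: max() iterable argument is empty
```

```bash
python3 - <<'E'
from h import *
d=pickle.load(open("c1.pkl","rb"));A,B=d["A"],d["B"]
hsv=cv2.cvtColor(A["img"],cv2.COLOR_RGB2HSV);print(hsv[150,[313,320,335]],hsv[150,365])
def P(n,*a):
    try: r=meas(*a);print(n,np.round(r[0],1),np.round(r[1],1),round(r[2],1))
    except Exception as e: print(n,e)
P("yel",A,(440,170,560,280),lambda h,s,v:(h>18)&(h<32)&(s>180)&(v>225),36,0)
P("yelall",A,(440,170,560,280),lambda h,s,v:(h>15)&(h<32)&(s>150),36,3)
P("blue",B,(490,20,595,140),lambda h,s,v:(h>95)&(h<125)&(s>120),20)
P("brass",B,(260,140,345,225),lambda h,s,v:(h>10)&(h<30)&(s>110)&(v>120),34,3)
P("steel",B,(280,265,360,345),lambda h,s,v:(s<50)&(v>110),34,3)
P("bar",B,(405,285,450,390),lambda h,s,v:(s<50)&(v>120),10,3)
for n,c,u,z in [("reddot",A,(284,238),32),("thindot",A,(290,341),16),("barTop",B,(433.5,293),10),("barBot",B,(420,475),10),("yel",A,(503,225),36),("blue",B,(541,80),20)]: print(n,ray(c,np.array(u)/1.5,z)[0].round(1))
for n,c,b in [("x1",A,(235,165,345,385)),("x2",B,(255,135,365,355))]:
    b=[int(q/1.5) for q in b]; cv2.imwrite(f"pics/{n}.png",cv2.resize(c["img"][b[1]:b[3],b[0]:b[2],::-1],None,fx=4,fy=4,interpolation=cv2.INTER_CUBIC))
a,b=cv2.imread("pics/x1.png"),cv2.imread("pics/x2.png");h=min(len(a),len(b));cv2.imwrite("pics/x.png",np.hstack([a[:h],b[:h]]))
E
```

```text
[[ 19 166 233]
 [ 25 150 246]
 [ 25 149 246]] [ 21  62 244]
yel max() iterable argument is empty
yelall [633.6 144. ] [77.  75.5] 3.0
blue [647.4 -36.1] [52.1 52.6] 4.2
brass [ 429.4 -126.5] [41. 51.] 78.7
steel [ 439.3 -247.1] [51.7 44.6] 15.5
bar [ 556.1 -299.7] [111.2  19.5] 87.2
reddot [428.3 130.1  32. ]
thindot [424.7  15.   16. ]
barTop [ 558.7 -241.8   10. ]
barBot [ 551.  -471.3   10. ]
yel [638.4 143.6  36. ]
blue [647.  -36.8  20. ]
```

View pics/x.png

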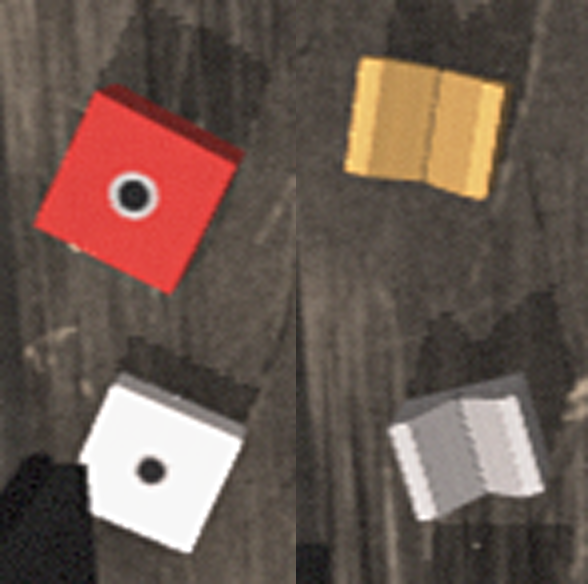

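The rectangles fit the known sizes. The seats come out at low (647.2,-36.4) and high (636.2,143.3), with a yaw of about 3.5 degrees. In the crop, the brass groove leans about 11 degrees clockwise and the steel one about 15 degrees the other way. I'll start with the two packings.

```bash
cat >> h.py <<'E'
from cell import *
LOW,HIGH,YAW=np.array([647.2,-36.4]),np.array([636.2,143.3]),3.5
rad=np.deg2rad
def pick(xy,deg,h,F=35,up=170):
    goto([*xy,h+90],Q(rad(90+deg)))
    move_straight([*xy,h+25],v=200); hit=move_straight([*xy,h],v=60,force_limit=15)
    grasp(F); s=state(); print("pick",hit,s["position"].round(1),"w",round(s["gripper_width"],1),"t",s["time"])
    move_straight([*xy,up],v=200)
def place(xy,deg,h,up=170):
    goto([*xy,up],Q(rad(90+deg)))
    print("held w",round(state()["gripper_width"],1))
    move_straight([*xy,h+15],v=200); hit=move_straight([*xy,h-2],v=30,force_limit=8)
    s=state(); print("place",hit,s["position"].round(1),"want",h,"t",s["time"])
    gripper_open(); move_straight([*xy,up],v=200)
E
python3 - <<'E'
from h import *
pick((428.2,130.2),-28.2,6); place(LOW,YAW,26)
pick((424.8,15.2),-25.4,4); place(HIGH,YAW,40)
goto([560,120,300],Q(np.pi/2)); c=capture("wrist"); save(c,"p1")
goto([540,-190,300],Q(np.pi/2)); c2=capture("wrist"); save(c2,"p2"); pickle.dump((c,c2),open("c2.pkl","wb"))
E
```

```text
pick False [428.2 130.3   6.1] w 55.5 t 7.1
held w 55.4
place True [647.2 -36.2  26. ] want 26 t 10.5
pick False [424.9  15.2   4. ] w 55.4 t 14.8333
held w 55.6
place True [636.1 143.4  40. ] want 40 t 18.225
```

View pics/p1.png

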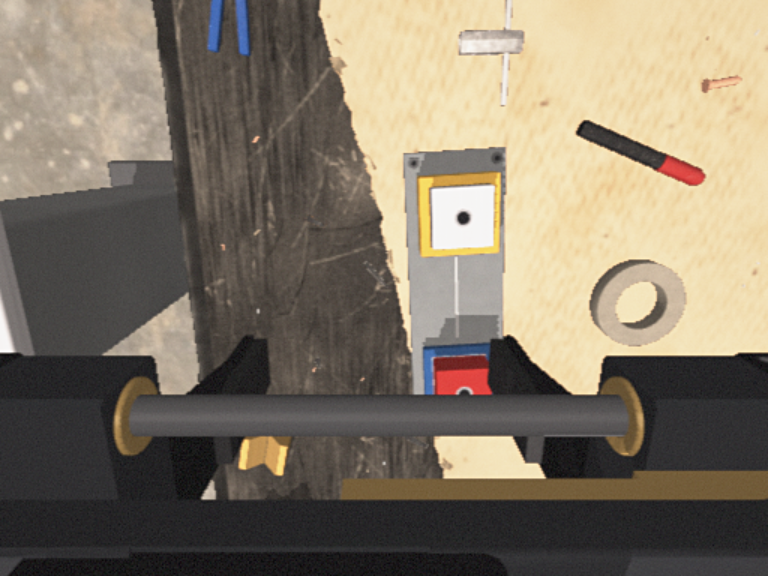

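View pics/p2.png

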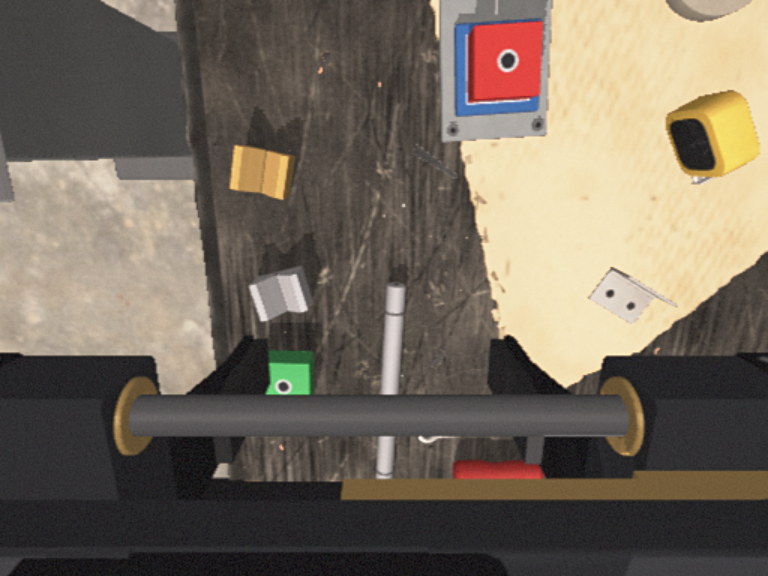

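Both packings sit on their seats: aluminium dot at (463,217) in p1, red dot at (508,60) in p2. The far bar end appears at about (385,475) and the near one at (396,285). Next I'll check centring from the visible seat edges and both bar ends.

```bash
python3 - <<'E'
from h import *
c,c2=pickle.load(open("c2.pkl","rb"))
r=lambda c,u,z:ray(c,np.array(u)/1.5,z)[0,:2].round(1)
print("thin dot",r(c,(463,217),52),"yel TR,BR",r(c,(500,172),36),r(c,(500,254),36),"plate L/R mid-height",r(c,(411,300),10),r(c,(503,300),10))
print("red dot",r(c2,(508,60),52),"blue BR",r(c2,(540,110),20),"plate BL,BR",r(c2,(442,141),10),r(c2,(546,135),10),"plate TL,TR",r(c,(404,154),10),r(c,(506,148),10))
print("bar",r(c2,(396,285),10),r(c2,(385,476),10))
for n,b,g in [("brass",(215,130,305,215),lambda h,s,v:(h>10)&(h<30)&(s>110)&(v>120)),("steel",(240,255,325,335),lambda h,s,v:(s<50)&(v>140))]:print(n,meas(c2,b,g,34,3))
print("bar",meas(c2,(370,275,415,390),lambda h,s,v:(s<50)&(v>120),10,3))
E
```

```text
thin dot [636.2 144. ] yel TR,BR [670.8 183. ] [676.9 106.2] plate L/R mid-height [593.9  50.5] [691.2  50.7]
red dot [647.5 -36. ] blue BR [688.8 -71.8] plate BL,BR [601.2 -98.8] [700.2 -93.2] plate TL,TR [583.9 198.6] [681.6 204.3]
bar [ 559.1 -242.6] [ 549.  -482.2]
brass ((429.50579833984375, -126.47114562988281), (40.995643615722656, 51.033138275146484), 78.81825256347656)
steel ((439.462890625, -247.732177734375), (50.54458236694336, 41.871822357177734), 14.234396934509277)
bar ((555.5861206054688, -304.2841491699219), (121.0993881225586, 19.344572067260742), 87.01417541503906)
```

Plate corners put the seat midpoint at (641.7,52.7), so the packings are centred to about 1 mm. Vees next.

```bash
python3 - <<'E'
from h import *
pick((429.4,-126.5),-11.2,10); place(HIGH,YAW,62)
pick((439.6,-248.3),14.8,10); place(LOW,YAW,62)
goto([545,-330,250],Q(np.pi/2)); c=capture("wrist"); save(c,"p3"); s=capture("scene")["img"]
cv2.imwrite("pics/p4.png",cv2.resize(s[150:370,180:400,::-1],None,fx=2.7,fy=2.7))
pickle.dump(c,open("c3.pkl","wb"))
E
```

```text
pick False [ 429.5 -126.5   10. ] w 49.6 t 24.5167
held w 49.2
place True [636.2 143.4  62. ] want 62 t 28.0667
pick False [ 439.6 -248.3   10. ] w 49.6 t 33.05
held w 50.0
place True [647.2 -36.2  62. ] want 62 t 36.2667
```

View pics/p3.png

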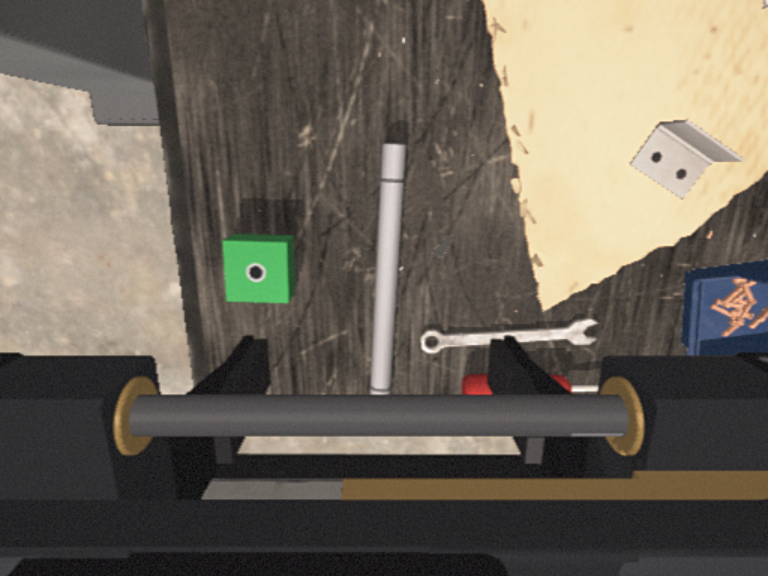

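View pics/p4.png

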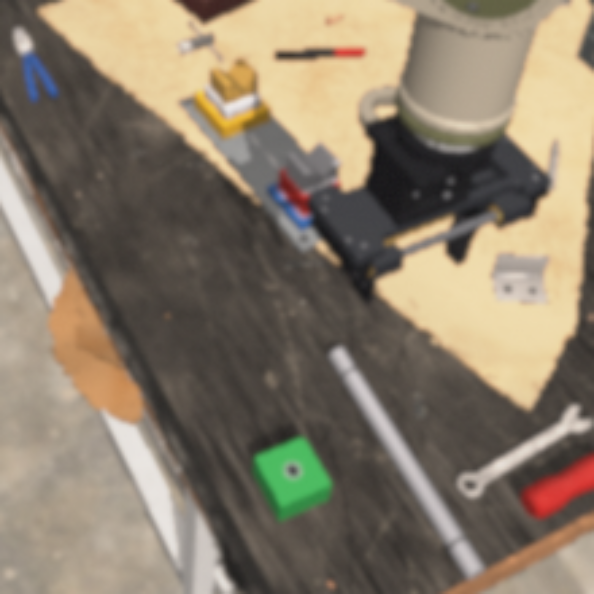

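Both vees stand on their packings in the scene crop (brass at (235,78), steel at (310,165)). In p3 the bar's two end rings are at (392,180) and (380,390). The green block's right edge (293) and the spanner's left end (420,340) are close to the grip, so I'll compute the clearance first.

```bash
python3 - <<'E'
from h import *
c=pickle.load(open("c3.pkl","rb"))
r=lambda u,z:ray(c,np.array(u)/1.5,z)[0,:2].round(1)
print("end",r((394,143),12),"rings",r((392.5,181),18),r((380.5,391),18),"green R",r((293,236),32),r((289,303),32),r((293,236),0),"spanner",r((419,342),3),r((430,328),3))
print("bar",meas(c,(365,135,412,390),lambda h,s,v:(s<50)&(v>120),10,3))
print(ik([552,-372,3],Q(rad(87))))
E
```

```text
end [ 559.1 -241.1] rings [ 558.  -272.1] [ 548.5 -473.4] green R [ 473.2 -317.3] [ 466.5 -377.6] [ 467. -323.] spanner [ 586.4 -427.7] [ 596.7 -412.8]
bar ((551.7830200195312, -374.11224365234375), (202.7858123779297, 19.42026138305664), 87.04405975341797)
[-0.09075685  0.81007002  0.90046091  1.58700874 -0.69405774  1.09154998
  0.93906724]
```

```bash
python3 - <<'E'
from h import *
pick((552.4,-372),-3,3,up=200)
place((LOW+HIGH)/2,YAW,76,up=200)
goto([430,-60,300],Q(np.pi/2)); pause(.5); print(state()["time"])
for n in("scene","side"):
    c=capture(n); s=c["img"][130:290,180:400] if n=="scene" else c["img"][110:260,130:350]
    cv2.imwrite(f"pics/f_{n}.png",cv2.resize(s[:,:,::-1],None,fx=3.5,fy=3.5))
E
```

```text
pick False [ 552.5 -372.     3. ] w 19.1 t 42.0167
held w 18.9
place True [641.7  53.6  76.1] want 76 t 45.95
49.525
```

View pics/f_side.png

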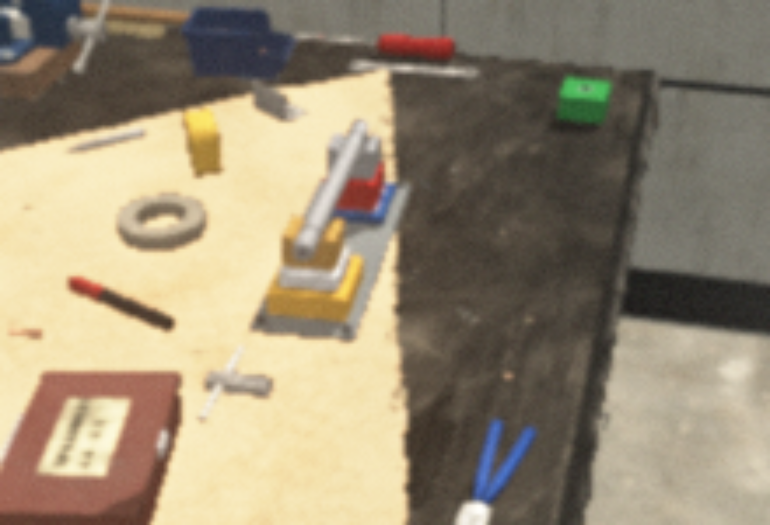

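View pics/f_scene.png

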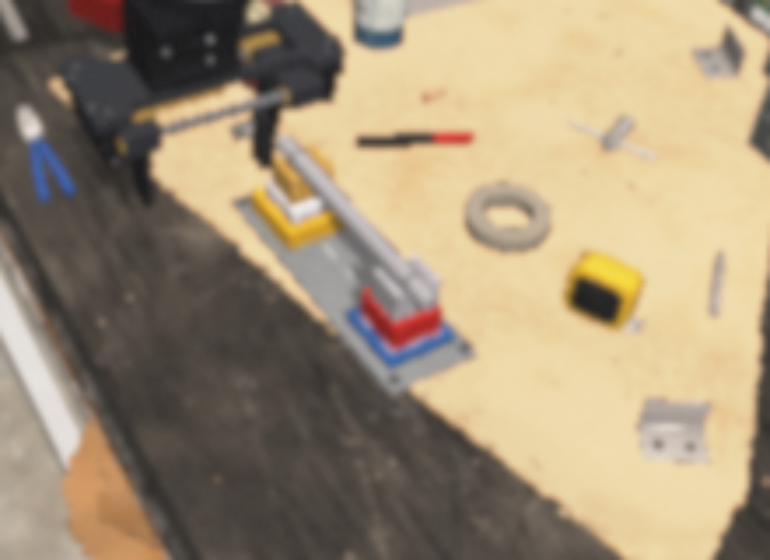

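The bar lies in both grooves, with ends at (303,245) and (355,125) in the side crop. The stacks are square, the pliers and spanner look unmoved, and the gripper is clear, so I'm handing the job in.

```bash
python3 -c "
from cell import *
print(close_job())"
```

```text
the job is handed in; nothing more can be done
None
```

The job is handed in at about 50 s of robot time: packings centred on their seats to about 1 mm, a vee on each, and the bar lying in both grooves with pliers and box spanner untouched; I checked the final state only by camera, and the hand-in returned no verdict.

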